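Zero the batch counter against the bench stop

TASK

Zero the yellow batch counter before the next run of gift boxes: set it, display up, with its whole flat back squarely against the face of the steel bench stop so that it cannot slide away, then press its red end button fully in and hold it in for about a second without ramming the counter into the stop. Let the button come back out and leave the counter standing free against the stop; leave the bottle, jar and gift box where they are.

Things in the scene. Friction and masses are not known exactly. Their poses are not given: they have to be found in the camera images.
- counter_mid (a point): Centre (half-way up, 22 mm over the table) of the loose yellow batch counter, a rigid box 120 mm long (its x) by 56 mm wide (its y) by 44 mm high (its z, up when display up), about 0.3 to 0.55 kg; plain parallel sides, gripped across the 56 mm width. Its x axis points from the flat back end to the red button at the other end. It lies loose on the bench and slides away under a few newtons, less than the button needs.
- counter_back (a point): Centre of the counter's flat back face (56 mm wide, 44 mm high), 60 mm behind counter_mid; same axes as the counter.
- button_face (a point): Centre of the outer face of the counter's round red button (28 mm diameter, axis along the counter's x, 24 mm above the counter's underside). Released, the face stands 18 mm out from the counter's button end, 78 mm from counter_mid along x; it is pushed straight towards the back, and moves with the button; same axes as the counter.
- reset_button (a joint): Travel of the red button: 0 fully out, 0.008 m fully in (hard end stop). It springs back; it starts to move at 6 N and is fully in at about 14 N. Fully in counts from 0.0068 m.
- stop: Fixed steel bench stop, screwed to the bench: an upright plate 150 mm wide (its y), 55 mm high and 10 mm thick, with a foot and ribs behind it out to 68 mm. Origin at the foot of the middle of the plate's flat front face, on the bench; its x axis points horizontally into the plate, so the counter comes from its -x side and the button ends up facing along -x. The counter's case is damaged if it bears on the stop with more than 25 N.
- water_bottle: Bystander: upright amber bottle with grey cap, 68 mm diameter, 190 mm high, origin at its underside.
- paste_jar: Bystander: upright white jar with red cap, 72 mm diameter, 90 mm high, origin at its underside.
- gift_box: Bystander: red gift box with yellow and orange panels, 110 x 140 mm, 100 mm high, origin at its underside.
Things that resemble listed ones, but are neither listed nor needed, are in the scene too. What is shaped like the part that bears counter_mid but blue or purple is not meant.

How it is judged:
On the way:
1. the button is held fully in while the counter's back is squarely against the stop (value of joint reset_button above 0.0068 m and x of counter_back in the frame of stop above -0.005 m and y of counter_back in the frame of stop between -0.047 and 0.047 m and angle between the x axis of counter_mid and the x axis of stop, either way round below 0.09 rad and angle between counter_mid's own z axis and vertical below 0.1 rad), for 0.8 s.
At the end, for the whole second after the job is handed in: The counter stands display up on the bench with its whole back against the stop's face (gap under 6 mm, square within 0.1 rad, at most 47 mm off the plate's middle), the button is out again (under 1.5 mm of travel) and the robot touches nothing (value of joint reset_button below 0.0015 m and x of counter_back in the frame of stop between -0.006 and 0.003 m and y of counter_back in the frame of stop between -0.047 and 0.047 m and angle between the x axis of counter_mid and the x axis of stop, either way round below 0.1 rad and angle between counter_mid's own z axis and vertical below 0.1 rad and height (world z) of counter_mid below 0.027 m and contact force between the fingers and anything else below 0.3 N).
It fails at once if the counter is rammed against the stop with more than 25 N (contact force between counter and stop above 25 N).
It fails at once if the water bottle is disturbed (distance of water_bottle from where it was at the start of the episode above 0.02 m or angle between water_bottle's own z axis and vertical above 0.3 rad).
It fails at once if the paste jar is disturbed (distance of paste_jar from where it was at the start of the episode above 0.02 m or angle between paste_jar's own z axis and vertical above 0.3 rad).
It fails at once if the gift box is disturbed (distance of gift_box from where it was at the start of the episode above 0.02 m or angle between gift_box's own z axis and vertical above 0.3 rad).
It also fails if it takes over 69 s, if anything falls off the work surface, if the arm or the gripper's body presses on something with over 40 N, if the wrist force passes 120 N, or if a joint passes its speed limit or range.

ROBOT

A 6-joint arm with a two-finger parallel gripper is mounted at the origin on the work surface. World frame = base frame: x ahead of the robot, y to its left, z up, the work surface at z = 0. Lengths are in m, angles in rad, forces in N, time in s.
With the tool pointing down it reaches from about 0.25 to 0.85 m from the base axis. Payload 12.5 kg.
Tool frame: the origin (TCP) lies between the finger pads; the fingertips stand 11 mm ahead of it and the grasp point (between the pads) lies 8 mm behind it; z points along the fingers, y is the line along which they close (so a half turn about z gives the same grasp; the last joint's range is limited). The gripper opens to 93 mm and grips with 3 to 60 N. Pads are 15 mm wide; open, the fingers measure 128 mm over their backs; the gripper's body (75 mm by 188 mm) begins 65 mm behind the grasp point.
Start: joints at [-1.236, 0.351, 1.652, -0, 1.139, -0.085], TCP at [0.224, -0.502, 0.23] pointing down, gripper open.
Joint ranges: [-2.75, 2.75], [-0.79, 2.1], [0.01, 2.65], [-1.57, 4.71], [0.07, 3.14], [-2.87, 2.87]. Speed limits (rad/s): [2.22, 2.22, 2.79, 3.14, 3.14, 3.14].

INTERFACE

Orientations are given as a 3x3 rotation matrix whose columns are the frame's x, y, z axes.
In Python, from station import readout, cams, arm, nets gives the robot as it stands. The module is installed in compiled form; this text tells all that it offers.
- The arm moves only by the tool carry_out, never from a script. Its argument "steps" is a list of rows, each a list of 3 entries, a list of its own where there are three numbers: the shift along the world's x, y, z as a fraction of full scale, then the turn, a rotation vector about the world's x, y, z as a fraction of full scale, then the closure, from 0 (fully open) to 1 (shut). A call has exactly 10 rows; each row is the pose to reach, as a shift and turn from the pose commanded when the call began; what a row does not reach only later rows make up. Full scale, the value 1, is 0.5 m for a shift and 120 degrees for a turn. A row lasts 1/12 s, in which the tool goes at most 41.7 mm and 7.16 degrees, less where a joint would pass 70% of its speed; a pose out of reach is approached as far as the arm can. A call with a number of a shift or a turn outside -1 to 1 is refused whole. A call with a gripper value outside its range is refused whole. The fingers move at their own pace and stop on an object; the grip force is fixed at half the most. Time passes only in rows, so rows that repeat a pose let the fingers close, or fill a call up. It gives the time, the measured TCP pose, the force, the opening and the grip force at its end, in the units of the state.
- readout.get_state(): the state, without advancing time (a new reading comes with each control period).
- cams.capture(name): name is "side" or "top" or "wrist"; returns a dict with "pixels" (480x640x3 uint8, red, green, blue), "range_z" (480x640 float32, m along the optical axis (not along the pixel's ray), 0 where there is no reading), "fx", "fy", "cx", "cy" (pixels), "k1" (the pictures are not rectified: a ray, as slopes to the right and down, at radius r is drawn at 1 + k1 r^2 times it, then the intrinsics apply), "world_to_cam" (4x4, takes a point from world to camera coordinates); the wrist camera has in their place "T_tool_cam" (4x4, takes a point from camera to tool coordinates, whose origin is the TCP and whose axes are the flange's). Camera axes: x right, y down, z forward; pixel columns grow to the right and rows downward; lengths in m; the calibration is good to about 2 mm. A picture is of the moment at which its call begins: read the wrist's pose just before it.
- arm.hand_in(): hands the job in; it is judged then, once.
Trained networks look in a picture, given as the dict that the camera call returned (one of the last four; its "shot" number tells which), for a name from the list of things; names that differ only in an ending like _2 or _b are one class to them, and where a whole thing is asked for, a point or a joint stands for the part that bears it (a point fixed in the world has none). Each returns a list of dicts, best first, with "confidence" (0 to 1); they miss things now and then, are a little off and sometimes report something else, mostly with a low value. They report only what shows in the picture. A call takes as long as a camera call. They do not tell look-alikes from the thing itself.
- nets.regions_of(picture, thing): "region" (480x640 bool, what is visible of it) and "extent" ([left, top, right, bottom] in pixels, round what is visible of it).
The state is a dict: "clock": time; "q": joint angles; "joint_vel": joint speeds; "tau": joint torques, N m; "tool_pos": TCP position; "orientation": TCP orientation; "force": force on the tool from outside, world axes, zero at the start; "wrist_torque": the same for the moment, N m; "finger_gap": opening from 0.0 (shut) to 1.0 (fully open); "finger_force": force on a finger pad.
Only numpy, scipy, OpenCV 4.12 (cv2) and the standard library are available. Lean on these libraries where they do the work, as an engineer would, in place of code of your own. Each camera call takes 0.05 s, during which the arm holds its last target. There are 200 camera calls.

## Working session

There is one attempt and no reset: what is moved stays moved. The work goes in short steps, Python scripts to look and compute and a tool call to move; the robot and the scene stay as the last step left them, time stands still between calls to the robot, and variables do not carry over. Pictures are saved under pics/ and viewed, at most 10 in all, crops included, and the job is handed in when it is done.

Besides the shell and the picture viewer there is one more tool, called after "Request:" by a JSON object that holds its "fn" and its "kwargs". carry_out: Moves the arm, as the interface text tells. Its arguments: {"type":"object","properties":{"steps":{"type":"array"}},"required":["steps"]}

```bash
mkdir -p pics
cat > h.py <<'E'
import numpy as np, cv2
from station import readout, cams, arm, nets
def pts(d, mask=None):
    """world points of pixels (fixed cams or wrist)"""
    h,w=d["range_z"].shape
    if mask is None: mask=np.ones((h,w),bool)
    v,u=np.nonzero(mask&(d["range_z"]>0))
    K=np.array([[d["fx"],0,d["cx"]],[0,d["fy"],d["cy"]],[0,0,1.]])
    n=cv2.undistortPoints(np.stack([u,v],1).astype(float)[:,None],K,np.array([d["k1"],0,0,0.]))[:,0]
    z=d["range_z"][v,u]
    P=np.c_[n*z[:,None],z,np.ones(len(z))]
    T=d["T"] if "T" in d else np.linalg.inv(d["world_to_cam"])
    return (P@T.T)[:,:3],u,v
def shot(name):
    s=readout.get_state()
    d=cams.capture(name)
    if name=="wrist":
        W=np.eye(4);W[:3,:3]=np.array(s["orientation"]);W[:3,3]=s["tool_pos"]
        d["T"]=W@d["T_tool_cam"]
    return d
def save(d,n): cv2.imwrite("pics/"+n,d["pixels"][:,:,::-1])
E
python3 - <<'E'
from h import *
for c in ("top","side"):
    d=shot(c); save(d,c+"0.png")
    for t in ("counter_mid","stop","water_bottle","paste_jar","gift_box"):
        for r in nets.regions_of(d,t)[:3]:
            P,u,v=pts(d,r["region"]); 
            col=d["pixels"][r["region"]].mean(0).astype(int)
            print(c,t,round(r["confidence"],2),[int(x) for x in r["extent"]],col,np.median(P,0).round(3),P.min(0).round(3),P.max(0).round(3)) if len(P) else 0
s=readout.get_state();print(s["tool_pos"],s["orientation"],s["clock"],s["finger_gap"])
E
```

```text
top counter_mid 0.83 [314, 211, 389, 252] [110  99  29] [ 0.579 -0.173  0.044] [ 0.541 -0.247 -0.005] [ 0.614 -0.109  0.051]
top counter_mid 0.83 [301, 300, 377, 334] [42 63 94] [ 0.424 -0.161  0.044] [ 0.394 -0.231 -0.007] [ 0.452 -0.087  0.052]
top counter_mid 0.77 [220, 306, 262, 387] [69 49 81] [0.373 0.019 0.044] [ 0.298 -0.016 -0.002] [0.439 0.058 0.052]
top stop 0.74 [128, 207, 179, 294] [73 71 69] [0.544 0.193 0.009] [ 0.464  0.149 -0.004] [0.629 0.245 0.06 ]
top water_bottle 0.58 [112, 108, 173, 157] [76 52 29] [0.743 0.183 0.124] [ 0.719  0.161 -0.004] [0.818 0.279 0.194]
top paste_jar 0.97 [437, 277, 481, 315] [122  50  45] [ 0.457 -0.368  0.088] [ 0.414 -0.433 -0.002] [ 0.491 -0.34   0.095]
top gift_box 0.69 [419, 152, 516, 230] [133  57  19] [ 0.644 -0.377  0.099] [ 0.582 -0.494 -0.002] [ 0.711 -0.31   0.107]
top gift_box 0.62 [438, 276, 482, 318] [122  49  44] [ 0.457 -0.367  0.088] [ 0.414 -0.418 -0.003] [ 0.491 -0.34   0.095]
side counter_mid 0.64 [379, 220, 418, 276] [46 61 97] [ 0.42  -0.136  0.044] [ 0.393 -0.287 -0.002] [ 0.458 -0.085  0.05 ]
side counter_mid 0.63
[... 214 characters left out ...]
 0.049]
side stop 0.86 [222, 348, 329, 413] [65 63 60] [0.543 0.183 0.008] [ 0.464  0.115 -0.003] [0.646 0.242 0.058]
side water_bottle 0.71 [109, 268, 172, 379] [67 40 19] [0.74  0.211 0.103] [ 0.718  0.041 -0.004] [0.928 0.23  0.192]
side water_bottle 0.34 [382, 155, 416, 205] [120  77  68] [ 0.451 -0.353  0.057] [ 0.418 -0.507 -0.004] [ 0.506 -0.337  0.093]
side gift_box 0.88 [289, 127, 344, 195] [119  38  16] [ 0.636 -0.327  0.084] [ 0.583 -0.643 -0.003] [ 0.706 -0.309  0.103]
[ 0.22417519 -0.50221694  0.22961316] [[ 9.13170967e-01  4.07576721e-01 -2.23549667e-05]
 [ 4.07576722e-01 -9.13170967e-01  1.30559112e-05]
 [-1.50926211e-05 -2.10336431e-05 -1.00000000e+00]] 0.6 1.0003570579987897
```

View pics/top0.png

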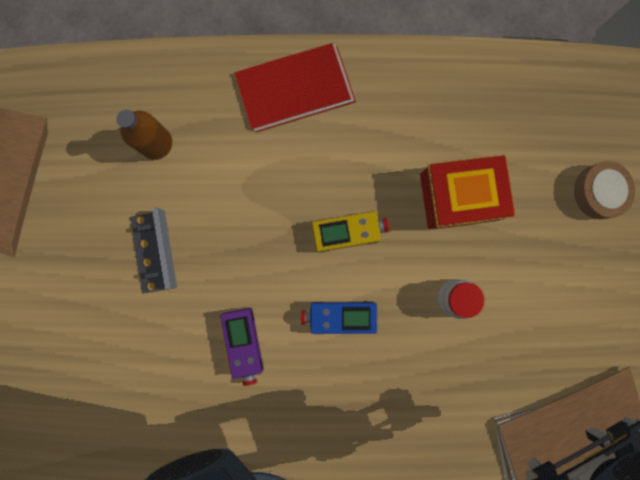

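View pics/side0.png

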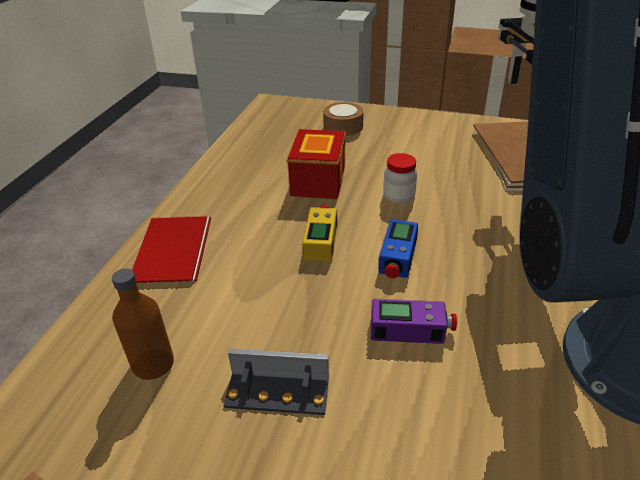

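The pictures show the yellow counter at about (348,231) in the top view, its red button pointing right (−y). The stop is at (153,250), with its plate face towards the counter. The blue and purple counters lie nearer the robot. Next I'll get precise poses.

```bash
cat >> h.py <<'E'
def rect(xy):
    (c,s,a)=cv2.minAreaRect(xy.astype(np.float32)*1000)
    B=cv2.boxPoints((c,s,a))
    e=B[1]-B[0]; f=B[2]-B[1]
    L=e if np.linalg.norm(e)>np.linalg.norm(f) else f
    return np.array(c)/1000,sorted(s),np.arctan2(L[1],L[0])
def counter(d):
    hsv=cv2.cvtColor(d["pixels"],cv2.COLOR_RGB2HSV)
    for r in nets.regions_of(d,"counter_mid"):
        m=r["region"]; hh=np.median(hsv[m][:,0])
        if not 20<hh<38 : continue
        P,u,v=pts(d,m); t=P[(abs(P[:,2]-np.median(P[P[:,2]>.036,2]))<.004)]
        hv=hsv[v,u]; t2=P[(abs(P[:,2]-.044)<.004)&((hv[:,0]>18)&(hv[:,0]<40))]
        return rect(t),rect(t2),np.median(t[:,2])
def stopface(d):
    for r in nets.regions_of(d,"stop")[:1]:
        P,u,v=pts(d,cv2.dilate(r["region"].astype(np.uint8),np.ones((5,5)))>0)
        t=P[(P[:,2]>.05)&(P[:,2]<.06)]
        f=P[(P[:,2]>.008)&(P[:,2]<.05)]
        return rect(t),t,f
E
python3 - <<'E'
from h import *
d=shot("top"); print(counter(d)); r,t,f=stopface(d); print(r,len(t))
d=shot("side"); print(counter(d)); r,t,f=stopface(d); print(r,len(t))
E
```

```text
Traceback (most recent call last):
  File "h.py", line 35, in counter
    return rect(t),rect(t2),np.median(t[:,2])
           ~~~~^^^
  File "h.py", line 23, in rect
    (c,s,a)=cv2.minAreaRect(xy.astype(np.float32)*1000)
            ~~~~~~~~~~~~~~~^^^^^^^^^^^^^^^^^^^^^^^^^^^^
cv2.error: OpenCV(4.12.0) /io/opencv/modules/imgproc/src/convhull.cpp:143: error: (-215:Assertion failed) total >= 0 && (depth == CV_32F || depth == CV_32S) in function 'convexHull'
```

```bash
sed -i 's/minAreaRect(xy.astype/minAreaRect(xy[:,:2].astype/' h.py
python3 - <<'E'
from h import *
d=shot("top"); print(counter(d)); r,t,f=stopface(d); print(r,len(t))
d=shot("side"); print(counter(d)); r,t,f=stopface(d); print(r,len(t))
E
```

```text
((array([ 0.57985937, -0.17715628]), [55.89736557006836, 135.11952209472656], np.float32(-1.4043443)), (array([ 0.57866327, -0.17003696]), [55.89736557006836, 120.68138122558594], np.float32(-1.4043447)), np.float64(0.04424057891134947))
(array([0.54867279, 0.16702049]), [11.744572639465332, 149.69113159179688], np.float32(0.17964011)) 495
((array([ 0.57948907, -0.17076239]), [56.07491683959961, 122.69062805175781], np.float32(-1.4069068)), (array([ 0.57954932, -0.1702933 ]), [56.058135986328125, 122.69886016845703], np.float32(-1.4042683)), np.float64(0.04477017093351293))
(array([0.54837433, 0.16660339]), [13.037708282470703, 149.09829711914062], np.float32(0.18078083)) 709
```

Request:
{"fn": "carry_out", "kwargs": {"steps": [[[0.07, 0.066, 0], [0, 0, 0.06], 0], [[0.14, 0.132, 0], [0, 0, 0.11], 0], [[0.21, 0.198, 0], [0, 0, 0.17], 0], [[0.28, 0.264, 0], [0, 0, 0.22], 0], [[0.35, 0.33, 0], [0, 0, 0.28], 0], [[0.42, 0.396, 0], [0, 0, 0.33], 0], [[0.49, 0.462, 0], [0, 0, 0.39], 0], [[0.56, 0.528, 0], [0, 0, 0.44], 0], [[0.63, 0.594, 0], [0, 0, 0.5], 0], [[0.68, 0.64, 0], [0, 0, 0.55], 0]]}}

```text
clock: 1.83
tool_pos: [0.5287, -0.2147, 0.2298]
orientation: [[-0.007, 1.0, 0.0], [1.0, 0.007, -0.0], [-0.0, 0.0, -1.0]]
force: [-0.3, -1.2, 1.2]
finger_gap: 1.001
finger_force: 0.0
```

Request:
{"fn": "carry_out", "kwargs": {"steps": [[[0.015, 0.012, 0], [0, 0, 0.04], 0], [[0.03, 0.024, 0], [0, 0, 0.079], 0], [[0.03, 0.024, 0], [0, 0, 0.079], 0], [[0.03, 0.024, 0], [0, 0, 0.079], 0], [[0.03, 0.024, 0], [0, 0, 0.079], 0], [[0.03, 0.024, 0], [0, 0, 0.079], 0], [[0.03, 0.024, 0], [0, 0, 0.079], 0], [[0.03, 0.024, 0], [0, 0, 0.079], 0], [[0.03, 0.024, 0], [0, 0, 0.079], 0], [[0.03, 0.024, 0], [0, 0, 0.079], 0]]}}

```text
clock: 2.67
tool_pos: [0.5424, -0.2047, 0.2297]
orientation: [[-0.165, 0.986, 0.0], [0.986, 0.165, -0.0], [-0.0, 0.0, -1.0]]
force: [-0.6, -0.2, 0.5]
finger_gap: 1.002
finger_force: 0.0
```

Run:
```python
from h import *
d=shot("wrist"); save(d,"w1.png"); print(counter(d))
s=readout.get_state();print(s["tool_pos"],s["orientation"])
```

```text
((array([ 0.57971301, -0.17092661]), [56.12053680419922, 120.66789245605469], np.float32(-1.4069092)), (array([ 0.57970374, -0.17087083]), [56.12053680419922, 120.55484771728516], np.float32(-1.4069092)), np.float64(0.04399899382982386))
[ 0.54244051 -0.20458648  0.22964731] [[-1.65325117e-01  9.86239122e-01  4.07197382e-06]
 [ 9.86239122e-01  1.65325117e-01  5.50308277e-06]
 [ 4.75415597e-06  4.92573769e-06 -1.00000000e+00]]
```

View pics/w1.png

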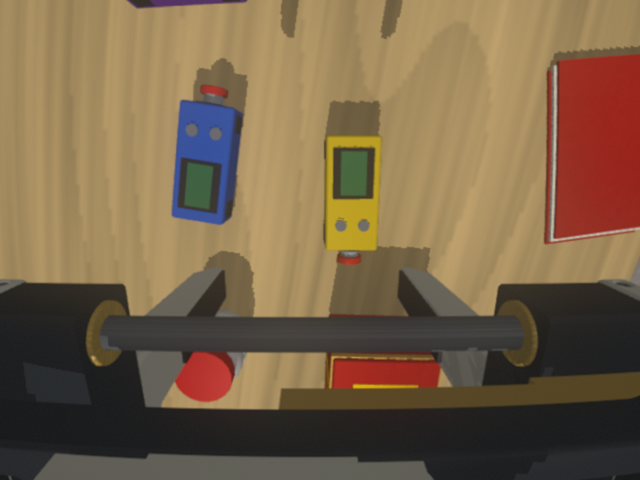

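The wrist view shows the yellow counter at (352,193), button towards the bottom of the picture, square to the fingers. I'll centre over it and go down.

Request:
{"fn": "carry_out", "kwargs": {"steps": [[[0.037, 0.034, 0], [0, 0, 0], 0], [[0.074, 0.068, 0], [0, 0, 0], 0], [[0.074, 0.068, -0.06], [0, 0, 0], 0], [[0.074, 0.068, -0.12], [0, 0, 0], 0], [[0.074, 0.068, -0.18], [0, 0, 0], 0], [[0.074, 0.068, -0.24], [0, 0, 0], 0], [[0.074, 0.068, -0.3], [0, 0, 0], 0], [[0.074, 0.068, -0.35], [0, 0, 0], 0], [[0.074, 0.068, -0.38], [0, 0, 0], 0], [[0.074, 0.068, -0.38], [0, 0, 0], 0]]}}

```text
clock: 3.6
tool_pos: [0.5777, -0.1698, 0.0363]
orientation: [[-0.166, 0.986, -0.005], [0.986, 0.166, 0.002], [0.003, -0.005, -1.0]]
force: [-0.3, 0.2, -0.8]
finger_gap: 0.999
finger_force: 0.0
```

Request:
{"fn": "carry_out", "kwargs": {"steps": [[[0.002, 0, -0.02], [0, 0, 0], 0], [[0.002, 0, -0.04], [0, 0, 0], 0], [[0.002, 0, -0.04], [0, 0, 0], 0], [[0.002, 0, -0.04], [0, 0, 0], 0], [[0.002, 0, -0.04], [0, 0, 0], 1], [[0.002, 0, -0.04], [0, 0, 0], 1], [[0.002, 0, -0.04], [0, 0, 0], 1], [[0.002, 0, -0.04], [0, 0, 0], 1], [[0.002, 0, -0.04], [0, 0, 0], 1], [[0.002, 0, -0.04], [0, 0, 0], 1]]}}

```text
clock: 4.43
tool_pos: [0.5805, -0.1705, 0.0198]
orientation: [[-0.166, 0.986, 0.0], [0.986, 0.166, -0.0], [-0.0, 0.0, -1.0]]
force: [-4.2, -1.3, 2.2]
finger_gap: 0.621
finger_force: 2.8
```

Request:
{"fn": "carry_out", "kwargs": {"steps": [[[0, 0, 0], [0, 0, 0], 1], [[0, 0, 0], [0, 0, 0], 1], [[0, 0, 0], [0, 0, 0], 1], [[0, 0, 0.015], [0, 0, 0], 1], [[0, 0, 0.03], [0, 0, 0], 1], [[-0.005, 0.05, 0.03], [0, 0, 0.004], 1], [[-0.01, 0.1, 0.03], [0, 0, 0.0075], 1], [[-0.013, 0.15, 0.03], [0, 0, 0.0075], 1], [[-0.015, 0.2, 0.03], [0, 0, 0.0075], 1], [[-0.015, 0.2, 0.03], [0, 0, 0.0075], 1]]}}

```text
clock: 5.27
tool_pos: [0.5725, -0.0669, 0.0351]
orientation: [[-0.184, 0.983, -0.001], [0.983, 0.184, 0.001], [0.001, -0.0, -1.0]]
force: [0.5, 0.4, -3.2]
finger_gap: 0.604
finger_force: 30.0
```

Run:
```python
from h import *
d=shot("wrist"); save(d,"w2.png")
try:
    r,t,f=stopface(d); print(r,len(t))
except Exception as e: print(e)
d=shot("top"); print(counter(d)); print(stopface(d)[0])
s=readout.get_state();print(s["tool_pos"],s["orientation"],s["finger_force"],s["force"])
```

```text
cannot unpack non-iterable NoneType object
None
(array([0.54885864, 0.16716995]), [11.969107627868652, 150.1824493408203], np.float32(0.18243621))
[ 0.57316504 -0.07137957  0.03487093] [[-1.80352052e-01  9.83602034e-01  4.20021800e-04]
 [ 9.83602082e-01  1.80352151e-01 -2.12571326e-04]
 [-2.84837423e-04  3.74796642e-04 -9.99999889e-01]] 29.999200701713562 [-0.43258493 -0.12379686 -4.13876013]
```

View pics/w2.png

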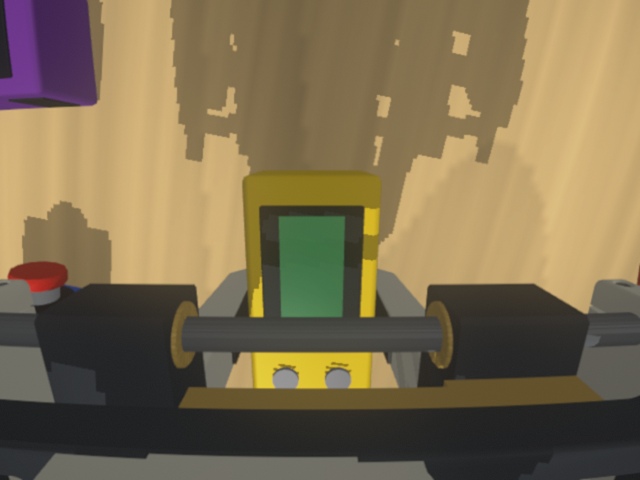

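Request:
{"fn": "carry_out", "kwargs": {"steps": [[[-0.003, 0.04, 0], [0, 0, 0], 1], [[-0.006, 0.08, 0], [0, 0, 0], 1], [[-0.01, 0.13, 0], [0, 0, 0], 1], [[-0.014, 0.18, 0], [0, 0, 0], 1], [[-0.017, 0.23, 0], [0, 0, 0], 1], [[-0.02, 0.27, 0], [0, 0, 0], 1], [[-0.022, 0.3, 0], [0, 0, 0], 1], [[-0.024, 0.316, 0], [0, 0, 0], 1], [[-0.024, 0.322, 0], [0, 0, 0], 1], [[-0.024, 0.322, 0], [0, 0, 0], 1]]}}

```text
clock: 6.35
tool_pos: [0.5611, 0.0902, 0.0347]
orientation: [[-0.181, 0.983, 0.0], [0.983, 0.181, -0.0], [-0.0, 0.0, -1.0]]
force: [0.3, 0.0, -4.2]
finger_gap: 0.601
finger_force: 30.0
```

Run:
```python
from h import *
for c in ("wrist","top","side"):
    d=shot(c); save(d,c+"3.png")
    hsv=cv2.cvtColor(d["pixels"],cv2.COLOR_RGB2HSV)
    P,u,v=pts(d); hv=hsv[v,u]
    n=np.array([-.1795,.9838]); a=(P[:,:2]-[.5494,.1619])@n; b=(P[:,:2]-[.5494,.1619])@np.array([.9838,.1795])
    k=(hv[:,0]>20)&(hv[:,0]<36)&(hv[:,1]>130)&(P[:,2]>.03)&(P[:,2]<.08)&(a>-.16)&(a<.02)&(abs(b)<.06)
    if k.any(): print(c,"yellow a,b,z",[np.percentile(q[k],[1,50,99]).round(4) for q in (a,b,P[:,2])])
    k=(P[:,2]>.05)&(P[:,2]<.058)&(a>-.01)&(a<.03)&(abs(b)<.09)&(hv[:,1]<90)
    if k.any(): print(c,"plate",k.sum(),[np.percentile(q[k],[1,50,99]).round(4) for q in (a,b,P[:,2])])
s=readout.get_state();print(s["tool_pos"],s["orientation"],s["finger_force"],s["force"])
```

```text
wrist yellow a,b,z [array([-0.1091, -0.0382, -0.0123]), array([-0.0289, -0.0013,  0.0258]), array([0.0403, 0.0582, 0.0598])]
wrist plate 9941 [array([-0.0002,  0.0048,  0.0098]), array([-0.0732, -0.0004,  0.0727]), array([0.0527, 0.0544, 0.056 ])]
top yellow a,b,z [array([-0.1326, -0.1193, -0.0991]), array([-0.0298, -0.0036,  0.0254]), array([0.035 , 0.0582, 0.0622])]
side yellow a,b,z [array([-0.1284, -0.0457, -0.0125]), array([-0.03  , -0.002 ,  0.0252]), array([0.037 , 0.0583, 0.0615])]
side plate 704 [array([-0.0013,  0.0064,  0.0106]), array([-0.074 , -0.0006,  0.0721]), array([0.0502, 0.0543, 0.057 ])]
[0.56116487 0.08947251 0.03463304] [[-1.80077344e-01  9.83652454e-01  3.11071413e-05]
 [ 9.83652446e-01  1.80077346e-01 -1.22041809e-04]
 [-1.25648416e-04  8.62165078e-06 -9.99999992e-01]] 29.999262392520905 [ 0.35010651 -1.02488774 -3.43236603]
```

View pics/wrist3.png

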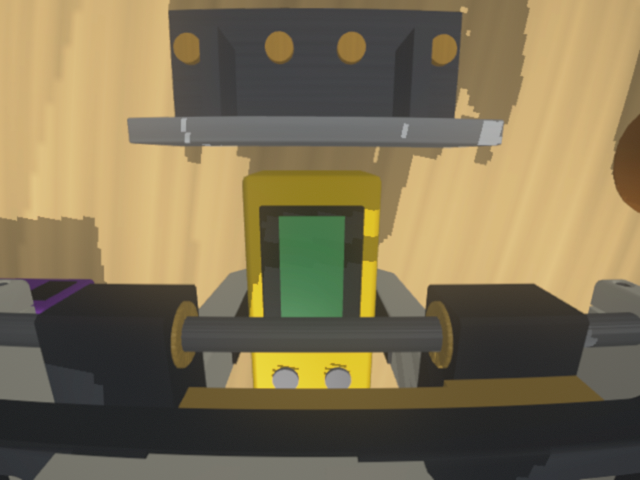

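The wrist view shows the counter's back edge (y≈172 px) parallel to the stop plate (y≈143 px), with a gap of about 12 mm. I'll close most of it, set the counter down and release.

Request:
{"fn": "carry_out", "kwargs": {"steps": [[[-0.002, 0.01, 0], [0, 0, 0], 1], [[-0.004, 0.02, 0], [0, 0, 0], 1], [[-0.004, 0.02, -0.01], [0, 0, 0], 1], [[-0.004, 0.02, -0.02], [0, 0, 0], 1], [[-0.004, 0.02, -0.026], [0, 0, 0], 1], [[-0.004, 0.02, -0.0295], [0, 0, 0], 1], [[-0.004, 0.02, -0.0295], [0, 0, 0], 1], [[-0.004, 0.02, -0.0295], [0, 0, 0], 0], [[-0.004, 0.02, -0.0295], [0, 0, 0], 0], [[-0.004, 0.02, -0.0295], [0, 0, 0], 0]]}}

```text
clock: 7.33
tool_pos: [0.5593, 0.1004, 0.02]
orientation: [[-0.181, 0.983, 0.001], [0.983, 0.181, 0.0], [-0.0, 0.001, -1.0]]
force: [0.0, -0.4, 0.3]
finger_gap: 0.767
finger_force: 0.0
```

Request:
{"fn": "carry_out", "kwargs": {"steps": [[[0, 0, 0], [0, 0, 0], 0], [[0, 0, 0], [0, 0, 0], 0], [[0, 0, 0.04], [0, 0, 0], 0], [[0, 0, 0.09], [0, 0, 0], 0], [[0, 0, 0.14], [0, 0, 0], 0], [[0, 0, 0.16], [0, 0, 0], 0], [[0.01, -0.056, 0.16], [0, 0, 0], 1], [[0.021, -0.115, 0.16], [0, 0, 0], 1], [[0.031, -0.17, 0.16], [0, 0, 0], 1], [[0.042, -0.23, 0.16], [0, 0, 0], 1]]}}

```text
clock: 8.17
tool_pos: [0.5799, -0.0155, 0.0995]
orientation: [[-0.182, 0.983, -0.0], [0.983, 0.182, 0.0], [0.0, -0.0, -1.0]]
force: [0.4, 0.6, -0.4]
finger_gap: 0.762
finger_force: 0.0
```

Run:
```python
from h import *
for c in ("wrist","top","side"):
    d=shot(c); save(d,c+"4.png")
    print(c,counter(d))
    hsv=cv2.cvtColor(d["pixels"],cv2.COLOR_RGB2HSV)
    P,u,v=pts(d); hv=hsv[v,u]
    n=np.array([-.1795,.9838]); a=(P[:,:2]-[.5494,.1619])@n; b=(P[:,:2]-[.5494,.1619])@np.array([.9838,.1795])
    k=((hv[:,0]>170)|(hv[:,0]<6))&(hv[:,1]>150)&(P[:,2]>.008)&(P[:,2]<.045)&(a>-.17)&(a<-.11)&(abs(b)<.05)
    if k.any(): print(c,"red a,b,z",k.sum(),[np.percentile(q[k],[1,50,99]).round(4) for q in (a,b,P[:,2])])
s=readout.get_state();print(s["tool_pos"],s["orientation"],s["finger_gap"],s["force"])
```

```text
wrist ((array([0.5604986 , 0.08973955]), [56.4131965637207, 98.56268310546875], np.float32(-1.3882391)), (array([0.56049817, 0.08974171]), [56.4131965637207, 98.55826568603516], np.float32(-1.3882384)), np.float64(0.0439700188659036))
wrist red a,b,z 206 [array([-0.1388, -0.1362, -0.1328]), array([-0.0098, -0.0012,  0.0075]), array([0.0338, 0.0365, 0.0383])]
top None
side ((array([0.55857123, 0.09649866]), [54.66752624511719, 116.55176544189453], np.float32(-1.3834695)), (array([0.55860248, 0.09633408]), [54.66752624511719, 115.41419982910156], np.float32(-1.383469)), np.float64(0.04469038978665707))
side red a,b,z 45 [array([-0.1406, -0.1344, -0.1311]), array([-0.0138, -0.0043,  0.0071]), array([0.03  , 0.0361, 0.0394])]
[ 0.57965671 -0.01368242  0.09953943] [[-1.81588029e-01  9.83374488e-01 -6.35574385e-04]
 [ 9.83374636e-01  1.81588201e-01  2.24711763e-04]
 [ 3.36388624e-04 -5.84202764e-04 -9.99999773e-01]] 0.5076134690249522 [0.32720493 0.49573614 0.51658094]
```

View pics/wrist4.png

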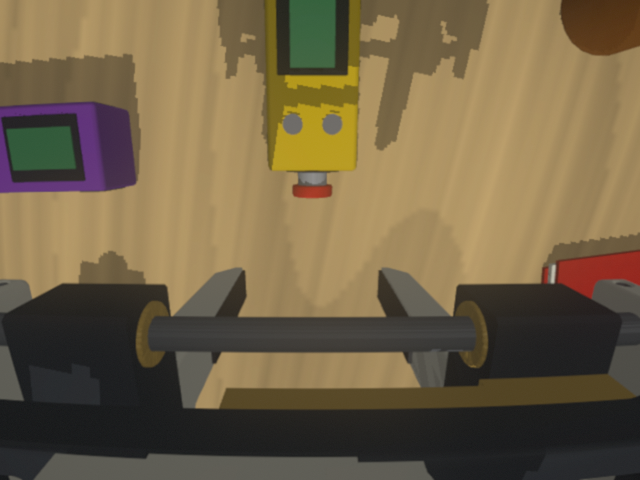

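The counter stands at the stop: button (312,188) released, pointing at the closing fingers and lined up with them. I'll lower the closed fingers to button height and approach.

Request:
{"fn": "carry_out", "kwargs": {"steps": [[[0, 0, -0.03], [0, 0, 0], 1], [[0, 0, -0.06], [0, 0, 0], 1], [[0, 0, -0.09], [0, 0, 0], 1], [[0, 0, -0.12], [0, 0, 0], 1], [[0, 0, -0.14], [0, 0, 0], 1], [[0, 0, -0.151], [0, 0, 0], 1], [[0, 0, -0.151], [0, 0, 0], 1], [[-0.003, 0.018, -0.151], [0, 0, 0], 1], [[-0.006, 0.035, -0.151], [0, 0, 0], 1], [[-0.006, 0.035, -0.151], [0, 0, 0], 1]]}}

```text
clock: 9.3
tool_pos: [0.577, 0.0047, 0.0251]
orientation: [[-0.182, 0.983, 0.001], [0.983, 0.182, 0.0], [0.0, 0.001, -1.0]]
force: [0.8, 0.3, 0.2]
finger_gap: 0.003
finger_force: 0.0
```

Run:
```python
from h import *
d=shot("side")
cv2.imwrite("pics/s5.png",cv2.resize(d["pixels"][240:420,200:440,::-1],None,fx=3,fy=3)[:540])
s=readout.get_state();print(s["tool_pos"],s["finger_gap"],s["force"])
n=np.array([-.1795,.9838]);print((np.array(s["tool_pos"])[:2]-[.5494,.1619])@n)
```

```text
[0.5771164  0.00410487 0.02506857] 0.0020743346727581918 [-0.5503518   0.4982442   0.17211205]
-0.16021394031853192
```

View pics/s5.png

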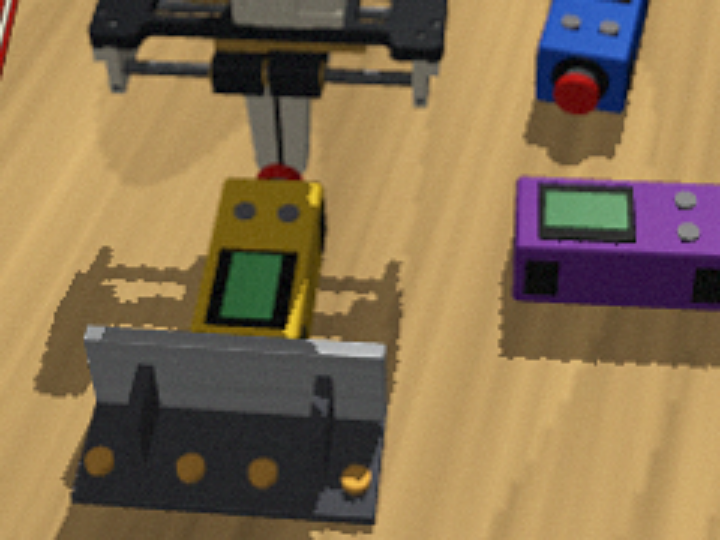

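The closed fingers stand about 12 mm in front of the button, centred on it. I'll approach slowly.

Request:
{"fn": "carry_out", "kwargs": {"steps": [[[-0.0005, 0.003, -0.001], [0, 0, 0], 1], [[-0.001, 0.006, -0.002], [0, 0, 0], 1], [[-0.0015, 0.009, -0.002], [0, 0, 0], 1], [[-0.002, 0.012, -0.002], [0, 0, 0], 1], [[-0.0027, 0.015, -0.002], [0, 0, 0], 1], [[-0.0032, 0.018, -0.002], [0, 0, 0], 1], [[-0.0036, 0.02, -0.002], [0, 0, 0], 1], [[-0.0036, 0.02, -0.002], [0, 0, 0], 1], [[-0.0036, 0.02, -0.002], [0, 0, 0], 1], [[-0.0036, 0.02, -0.002], [0, 0, 0], 1]]}}

```text
clock: 10.18
tool_pos: [0.5752, 0.0129, 0.0234]
orientation: [[-0.181, 0.983, -0.0], [0.983, 0.181, -0.0], [-0.0, -0.0, -1.0]]
force: [-0.2, 0.7, 0.6]
finger_gap: 0.006
finger_force: 0.0
```

Request:
{"fn": "carry_out", "kwargs": {"steps": [[[-0.0002, 0.001, 0], [0, 0, 0], 1], [[-0.0004, 0.002, 0], [0, 0, 0], 1], [[-0.0005, 0.003, 0], [0, 0, 0], 1], [[-0.0007, 0.004, 0], [0, 0, 0], 1], [[-0.0009, 0.005, 0], [0, 0, 0], 1], [[-0.0011, 0.006, 0], [0, 0, 0], 1], [[-0.0011, 0.006, 0], [0, 0, 0], 1], [[-0.0011, 0.006, 0], [0, 0, 0], 1], [[-0.0011, 0.006, 0], [0, 0, 0], 1], [[-0.0011, 0.006, 0], [0, 0, 0], 1]]}}

```text
clock: 11.02
tool_pos: [0.5747, 0.0159, 0.0234]
orientation: [[-0.181, 0.983, 0.0], [0.983, 0.181, -0.0], [-0.0, 0.0, -1.0]]
force: [-0.3, -2.4, -0.8]
finger_gap: 0.008
finger_force: 1.2
```

Request:
{"fn": "carry_out", "kwargs": {"steps": [[[-0.0001, 0.0005, 0], [0, 0, 0], 1], [[-0.0002, 0.001, 0], [0, 0, 0], 1], [[-0.0003, 0.0015, 0], [0, 0, 0], 1], [[-0.0004, 0.002, 0], [0, 0, 0], 1], [[-0.0005, 0.0025, 0], [0, 0, 0], 1], [[-0.0006, 0.003, 0], [0, 0, 0], 1], [[-0.0007, 0.004, 0], [0, 0, 0], 1], [[-0.0007, 0.004, 0], [0, 0, 0], 1], [[-0.0007, 0.004, 0], [0, 0, 0], 1], [[-0.0007, 0.004, 0], [0, 0, 0], 1]]}}

```text
clock: 11.85
tool_pos: [0.5743, 0.0173, 0.0234]
orientation: [[-0.181, 0.983, 0.0], [0.983, 0.181, -0.001], [-0.001, -0.0, -1.0]]
force: [0.5, -7.6, -0.1]
finger_gap: 0.004
finger_force: 3.7
```

Request:
{"fn": "carry_out", "kwargs": {"steps": [[[-0.0002, 0.001, 0], [0, 0, 0], 1], [[-0.0004, 0.002, 0], [0, 0, 0], 1], [[-0.0005, 0.003, 0], [0, 0, 0], 1], [[-0.0007, 0.004, 0], [0, 0, 0], 1], [[-0.0009, 0.005, 0], [0, 0, 0], 1], [[-0.0011, 0.006, 0], [0, 0, 0], 1], [[-0.0013, 0.007, 0], [0, 0, 0], 1], [[-0.0014, 0.008, 0], [0, 0, 0], 1], [[-0.0014, 0.008, 0], [0, 0, 0], 1], [[-0.0014, 0.008, 0], [0, 0, 0], 1]]}}

```text
clock: 12.68
tool_pos: [0.5737, 0.0209, 0.0234]
orientation: [[-0.181, 0.983, 0.0], [0.983, 0.181, -0.001], [-0.001, -0.0, -1.0]]
force: [1.0, -12.0, -0.8]
finger_gap: 0.004
finger_force: 5.5
```

Request:
{"fn": "carry_out", "kwargs": {"steps": [[[-0.0001, 0.0005, 0], [0, 0, 0], 1], [[-0.0002, 0.001, 0], [0, 0, 0], 1], [[-0.0003, 0.0015, 0], [0, 0, 0], 1], [[-0.0004, 0.002, 0], [0, 0, 0], 1], [[-0.0005, 0.0025, 0], [0, 0, 0], 1], [[-0.0006, 0.003, 0], [0, 0, 0], 1], [[-0.0006, 0.003, 0], [0, 0, 0], 1], [[-0.0006, 0.003, 0], [0, 0, 0], 1], [[-0.0006, 0.003, 0], [0, 0, 0], 1], [[-0.0006, 0.003, 0], [0, 0, 0], 1]]}}

```text
clock: 13.52
tool_pos: [0.5734, 0.0222, 0.0234]
orientation: [[-0.181, 0.983, 0.0], [0.983, 0.181, -0.002], [-0.002, -0.0, -1.0]]
force: [0.7, -12.0, -0.0]
finger_gap: 0.004
finger_force: 6.1
```

Request:
{"fn": "carry_out", "kwargs": {"steps": [[[0, 0.0005, 0], [0, 0, 0], 1], [[-0.0002, 0.001, 0], [0, 0, 0], 1], [[-0.0003, 0.0015, 0], [0, 0, 0], 1], [[-0.0004, 0.002, 0], [0, 0, 0], 1], [[-0.0004, 0.0025, 0], [0, 0, 0], 1], [[-0.0004, 0.0025, 0], [0, 0, 0], 1], [[-0.0004, 0.0025, 0], [0, 0, 0], 1], [[-0.0004, 0.0025, 0], [0, 0, 0], 1], [[-0.0004, 0.0025, 0], [0, 0, 0], 1], [[-0.0004, 0.0025, 0], [0, 0, 0], 1]]}}

```text
clock: 14.35
tool_pos: [0.5732, 0.0233, 0.0234]
orientation: [[-0.181, 0.983, 0.0], [0.983, 0.181, -0.002], [-0.002, -0.0, -1.0]]
force: [1.6, -14.1, 0.0]
finger_gap: 0.005
finger_force: 6.7
```

Run:
```python
from h import *
F=[];p=[]
for i in range(6):
    cams.capture("side"); s=readout.get_state(); F.append(s["force"]);p.append(s["tool_pos"])
print(np.mean(F,0),np.std(F,0),np.mean(p,0),s["clock"],s["finger_force"])
```

```text
[  0.4062303  -13.41689596  -0.59140562] [0.72688559 0.55575995 0.52520729] [0.57319608 0.02330463 0.02342115] 14.65 6.6807375848293304
```

Request:
{"fn": "carry_out", "kwargs": {"steps": [[[0, 0.0005, 0], [0, 0, 0], 1], [[-0.0002, 0.001, 0], [0, 0, 0], 1], [[-0.0003, 0.0015, 0], [0, 0, 0], 1], [[-0.0004, 0.002, 0], [0, 0, 0], 1], [[-0.0004, 0.0025, 0], [0, 0, 0], 1], [[-0.0004, 0.0025, 0], [0, 0, 0], 1], [[-0.0004, 0.0025, 0], [0, 0, 0], 1], [[-0.0004, 0.0025, 0], [0, 0, 0], 1], [[-0.0004, 0.0025, 0], [0, 0, 0], 1], [[-0.0004, 0.0025, 0], [0, 0, 0], 1]]}}

```text
clock: 15.48
tool_pos: [0.573, 0.024, 0.0234]
orientation: [[-0.181, 0.983, 0.0], [0.983, 0.181, -0.002], [-0.002, -0.0, -1.0]]
force: [1.6, -19.0, -0.4]
finger_gap: 0.005
finger_force: 8.9
```

Run:
```python
from h import *
F=[];p=[]
for i in range(6):
    cams.capture("side"); s=readout.get_state(); F.append(s["force"]);p.append(s["tool_pos"])
print(np.mean(F,0),np.mean(p,0),s["clock"],s["finger_force"])
```

```text
[  0.3459709  -17.94571023  -0.54016171] [0.57306176 0.0239926  0.02344334] 15.7833 8.85663315653801
```

The button is on its end stop: force has risen steeply to about 18 N, still under the 25 N limit. I'll hold for a second, then back off slowly.

Request:
{"fn": "carry_out", "kwargs": {"steps": [[[0, 0, 0], [0, 0, 0], 1], [[0, 0, 0], [0, 0, 0], 1], [[0, 0, 0], [0, 0, 0], 1], [[0, 0, 0], [0, 0, 0], 1], [[0, 0, 0], [0, 0, 0], 1], [[0, 0, 0], [0, 0, 0], 1], [[0, 0, 0], [0, 0, 0], 1], [[0, 0, 0], [0, 0, 0], 1], [[0, 0, 0], [0, 0, 0], 1], [[0, 0, 0], [0, 0, 0], 1]]}}

```text
clock: 16.62
tool_pos: [0.5731, 0.024, 0.0234]
orientation: [[-0.181, 0.983, 0.0], [0.983, 0.181, -0.002], [-0.002, -0.0, -1.0]]
force: [0.1, -17.7, 0.0]
finger_gap: 0.004
finger_force: 8.9
```

Request:
{"fn": "carry_out", "kwargs": {"steps": [[[0.0003, -0.002, 0], [0, 0, 0], 1], [[0.0007, -0.004, 0], [0, 0, 0], 1], [[0.001, -0.006, 0], [0, 0, 0], 1], [[0.0014, -0.008, 0], [0, 0, 0], 1], [[0.002, -0.011, 0], [0, 0, 0], 1], [[0.0025, -0.014, 0], [0, 0, 0], 1], [[0.003, -0.017, 0], [0, 0, 0], 1], [[0.0036, -0.02, 0], [0, 0, 0], 1], [[0.005, -0.03, 0], [0, 0, 0], 1], [[0.008, -0.045, 0], [0, 0, 0], 1]]}}

```text
clock: 17.45
tool_pos: [0.5768, 0.0037, 0.0234]
orientation: [[-0.182, 0.983, -0.0], [0.983, 0.182, 0.0], [0.0, -0.0, -1.0]]
force: [-1.0, 0.0, 0.5]
finger_gap: 0.008
finger_force: 0.0
```

Request:
{"fn": "carry_out", "kwargs": {"steps": [[[0.008, -0.045, 0], [0, 0, 0], 1], [[0.012, -0.07, 0], [0, 0, 0], 1], [[0.016, -0.09, 0], [0, 0, 0], 1], [[0.016, -0.09, 0.04], [0, 0, 0], 1], [[0.016, -0.09, 0.09], [0, 0, 0], 1], [[0.016, -0.09, 0.14], [0, 0, 0], 1], [[0.016, -0.09, 0.19], [0, 0, 0], 1], [[0.016, -0.09, 0.24], [0, 0, 0], 1], [[0.016, -0.09, 0.24], [0, 0, 0], 1], [[0.016, -0.09, 0.24], [0, 0, 0], 1]]}}

```text
clock: 18.28
tool_pos: [0.5855, -0.0417, 0.1445]
orientation: [[-0.181, 0.984, 0.002], [0.984, 0.181, -0.0], [-0.001, 0.002, -1.0]]
force: [0.1, 0.1, -0.4]
finger_gap: 0.004
finger_force: 0.0
```

Run:
```python
from h import *
d=shot("wrist"); save(d,"w6.png")
hsv=cv2.cvtColor(d["pixels"],cv2.COLOR_RGB2HSV)
P,u,v=pts(d); hv=hsv[v,u]
n=np.array([-.1795,.9838]); a=(P[:,:2]-[.5494,.1619])@n; b=(P[:,:2]-[.5494,.1619])@np.array([.9838,.1795])
k=((hv[:,0]>170)|(hv[:,0]<6))&(hv[:,1]>150)&(P[:,2]>.008)&(P[:,2]<.045)&(a>-.17)&(a<-.11)&(abs(b)<.05)
if k.any(): print("red a,b",[np.percentile(q[k],[1,50,99]).round(4) for q in (a,b)])
k=(hv[:,0]>20)&(hv[:,0]<36)&(hv[:,1]>130)&(P[:,2]>.04)&(P[:,2]<.05)&(a>-.16)&(a<.02)&(abs(b)<.06)
print("yellow",[np.percentile(q[k],[1,50,99]).round(4) for q in (a,b)],rect(P[k]))
k=(P[:,2]>.05)&(P[:,2]<.058)&(a>-.01)&(a<.03)&(abs(b)<.09)&(hv[:,1]<90)
if k.any(): print("plate",[np.percentile(q[k],[1,50,99]).round(4) for q in (a,b)])
d=shot("side");print(counter(d))
s=readout.get_state();print(s["tool_pos"],s["force"],s["clock"])
```

```text
red a,b [array([-0.137 , -0.134 , -0.1309]), array([-0.0122, -0.0015,  0.0085])]
yellow [array([-0.1196, -0.0849, -0.035 ]), array([-0.0294, -0.0022,  0.0254])] (array([0.56106793, 0.08660543]), [56.00041961669922, 88.29956817626953], np.float32(-1.3921199))
((array([0.55796735, 0.09740036]), [55.156063079833984, 111.8109359741211], np.float32(-1.3751414)), (array([0.55796735, 0.09740036]), [55.156063079833984, 111.8109359741211], np.float32(-1.3751414)), np.float64(0.04480067383537084))
[ 0.58425986 -0.04151716  0.14220145] [ 0.16108598  0.00242861 -0.26491041] 18.4333
```

View pics/w6.png

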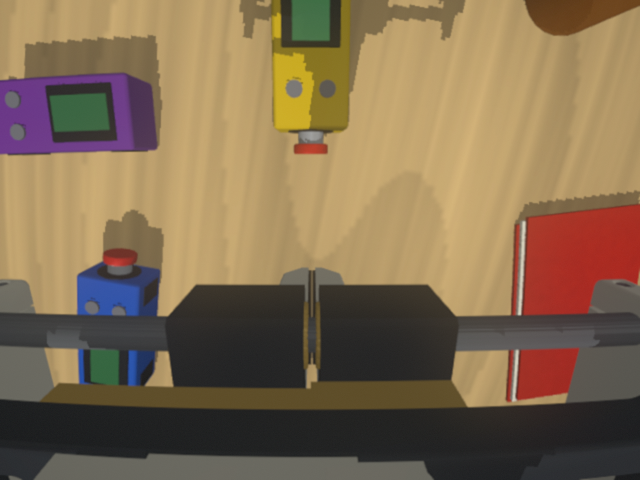

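The button (311,148) is back out with its face at −0.137 m, against −0.138 m nominal when flush. The counter's button end is at −0.120 m, so its back is on the stop. It is square to within about 0.002 rad and the fingers are clear.

```bash
python3 -c "
from station import arm; print(arm.hand_in())"
```

```text
the job is handed in; nothing more can be done
None
```

I set the counter square against the stop and held its button fully in for over a second at about 18 N (limit 25 N). The button then came back out and the counter was left standing free; the job is handed in, though no verdict came back.

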